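Offer the matching hinge leaf to the one in the vice and hold it for the pin

ROBOT

A 6-joint arm with a two-finger parallel gripper is mounted at the origin on the work surface. World frame = base frame: x ahead of the robot, y to its left, z up, the work surface at z = 0. Lengths are in m, angles in rad, forces in N, time in s.
With the tool pointing down it reaches from about 0.25 to 0.8 m from the base axis. Payload 3.9 kg.
Tool frame: the origin (TCP) lies on the centre line of the jaws, within the pads' length; the fingertips stand 8 mm ahead of it and the grasp point (between the pads) lies 11 mm behind it; z points along the fingers, y is the line along which they close (so a half turn about z gives the same grasp; the last joint's range is limited). The gripper opens to 85 mm and grips with 20 to 120 N. Pads are 22 mm wide; open, the fingers measure 114 mm over their backs; the gripper's body (76 mm by 85 mm) begins 54 mm behind the grasp point. The pads swing forward as they close: fully open they stand 13 mm farther back than shut.
Start: joints at [0, 0.26, -0.138, 1.173, 0, 1.571], TCP at [0.525, -0, 0.205] pointing down, gripper open.
Joint ranges: [-2.78, 2.78], [-0.83, 1.72], [-1.28, 1.37], [-1.9, 2.12], [-1.57, 1.48], [-3.14, 3.14]. Speed limits (rad/s): [2.57, 2.57, 3.14, 3.14, 3.14, 3.14].

INTERFACE

Orientations are given as a rotation vector (axis times angle).
In Python, from rig import env, cams, finish_job gives the robot as it stands.
- The arm moves only by the tool send_rows, never from a script. Its argument "plan" is a list of rows, each a list of 7 numbers: the shift along the world's x, y, z in cm, then the turn, a rotation vector about the world's x, y, z in rad, then the closure in counts, from 0 (fully open) to 255 (shut). A call has 1 to 10 rows; each row shifts and turns the commanded pose from where the row before left it; what a row does not reach is not made up. A row lasts 1/10 s, in which the tool goes at most 50 mm and 8.59 degrees, less where a joint would pass 70% of its speed; a pose out of reach is approached as far as the arm can. A call with a gripper value outside its range is refused whole. The fingers move at their own pace and stop on an object; the grip force is fixed at half the most. Time passes only in rows, so rows that do not move let the fingers close. It gives the time, the measured TCP pose, the force, the opening and the grip force at its end, in the units of the state.
- env.get_obs(): the state, without advancing time (a new reading comes with each control period).
- cams.camera(name): name is "scene" or "side" or "wrist"; returns a dict with "frame" (400x640x3 uint8, red, green, blue), "z_map" (400x640 float32, m along the optical axis (not along the pixel's ray), 0 where there is no reading), "intrinsics" (3x3 intrinsics, pixels), "D" ([k1, k2, p1, p2, k3] as OpenCV has them; the pictures are not rectified), "rvec" (rotation vector, rad) and "tvec" (3), from world to camera coordinates, as OpenCV has them; the wrist camera has in their place "T_tool_cam" (4x4, takes a point from camera to tool coordinates, whose origin is the TCP and whose axes are the flange's). Camera axes: x right, y down, z forward; pixel columns grow to the right and rows downward; lengths in m; the calibration is good to about 2 mm. A picture is of the moment at which its call begins: read the wrist's pose just before it.
- finish_job(): hands the job in; it is judged then, once.
The state is a dict: "time_s": time; "joint_positions": joint angles; "joint_velocities": joint speeds; "joint_torque": joint torques, N m; "ee_pos": TCP position; "ee_rot": TCP orientation; "force": force on the tool from outside, world axes, zero at the start; "moment": the same for the moment, N m; "width": finger opening in m; "finger_force": force on a finger pad.
Only numpy, scipy, OpenCV 4.12 (cv2) and the standard library are available. Lean on these libraries where they do the work, as an engineer would, in place of code of your own. Each camera call takes 0.05 s, during which the arm holds its last target. There are 200 camera calls.

TASK

A three-knuckle hinge leaf is screwed to the jamb block in the bench vice; of the three loose two-knuckle leaves on the bench only one is its mate, the one of the same length. Pick up that leaf and offer it to the fixed one, its knuckles in the gaps between the fixed knuckles, so that all the pin holes stand in one straight line ready for the pin; do not ram it into the fixed leaf, block or vice, and leave everything else on the bench where it is. Finish while holding the leaf there in the gripper, aligned and still, carried by the gripper alone and not pressed against the fixed leaf, block or vice.

Things in the scene. Friction and masses are not known exactly. Their poses are not given: they have to be found in the camera images.
- vise: grey bench vice, fixed, jaws along its y, T-bar handle towards -x; origin on the bench under the jaws' middle. Holds a brown wooden jamb block 50 (x) by 120 (y) mm, top 165 mm above the bench, the fixed leaf screwed flat on it. Jaw tops at 125 mm, so nothing supports the matching leaf once offered; nothing on the vice is higher than the fixed knuckles (183 mm)
- jamb_bore (a point): middle of the fixed leaf's pin axis, 174 mm above the bench; x points over the block (its near face 9 mm on), y along the pin axis, z up. Goal pose of the matching leaf's bore point, axes parallel, plate on the -x side, undersides level (9 mm below)
- jamb_gap (a point): middle of one gap of the fixed leaf, on the pin axis at y = +13.5 mm from its middle. Fixed leaf: 62 mm long, 6 mm thick, 18 mm knuckles with 10 mm bores: 13 mm wide at y = 0, 10.5 mm wide at y = -25.75 and +25.75; so two gaps 14 mm wide at y = -13.5 and +13.5, open above, below and to -x; the fixed plate's edge is 11 mm to +x. Rims bevelled 1.5 mm
- leaf_62_mid (a point): THE MATCHING LEAF, about 160 g. Steel hinge leaf lying flat, barrel up: plate 46 (x) by 62 (y) by 6 mm thick; two bevelled knuckles, 18 mm diameter, 11 mm wide, at y = -13.5 and +13.5 mm, along its +x edge. Point: middle of the plate, 3 mm above its underside; x points to the knuckles, y along the pin axis, z up. The pin axis is 34 mm along +x, 6 mm higher
- leaf_62_bore (a point): middle of the pin axis of the matching leaf, between its two knuckles: 34 mm along the leaf's +x from its plate's middle and 9 mm above its underside; axes as the leaf's
- leaf_62: the matching leaf itself, its origin at the middle of its plate's underside, axes as the leaf's
- leaf_46_mid (a point): Look-alike, too short; leave it. Steel hinge leaf lying flat, barrel up: plate 46 (x) by 46 (y) by 6 mm thick; two bevelled knuckles, 18 mm diameter, 8 mm wide, at y = -10 and +10 mm, along its +x edge. Point: middle of the plate, 3 mm above its underside; x points to the knuckles, y along the pin axis, z up. The pin axis is 34 mm along +x, 6 mm higher
- leaf_80_mid (a point): Look-alike, too long; leave it. Steel hinge leaf lying flat, barrel up: plate 46 (x) by 80 (y) by 6 mm thick; two bevelled knuckles, 18 mm diameter, 14.5 mm wide, at y = -17.5 and +17.5 mm, along its +x edge. Point: middle of the plate, 3 mm above its underside; x points to the knuckles, y along the pin axis, z up. The pin axis is 34 mm along +x, 6 mm higher
- pin_mid (a point): loose steel hinge pin, 7 mm thick, 74 mm long, lying on the bench, for use later by somebody else; its middle; x along it
- file_mid (a point): flat file with a blue handle, 265 mm long, 20 mm high, lying on the bench; its middle, x along the blade
- brush_mid (a point): wire cup brush standing with its shank up, 56 mm in diameter, 78 mm high; point on its axis 20 mm up
- blank_mid (a point): brown wooden knife-handle blank, about 125 by 40 by 18 mm, lying flat; its middle
- hammer_grip (a point): hammer lying on the bench, 270 mm long, head to its +x; point on its handle
Things that resemble listed ones, but are neither listed nor needed, are in the scene too. Leave any brown or red look-alike of the leaf_62 alone.

How it is judged:
On the way:
1. the matching leaf is lifted clear of the bench in the gripper (height (world z) of leaf_62_mid above 0.05 m and contact force between the fingers and leaf_62 above 2 N), for 0.2 s.
At the end, for the whole second after the job is handed in: The 62 mm leaf is gripped (over 2 N) and still, its pin axis centred within 3 mm of the fixed leaf's and parallel within 0.08 rad, touching vice, block and fixed leaf with under 4 N; the other leaves, pin, file, brush, handle blank and hammer are within 30 mm of their starts (distance between leaf_62_bore and jamb_bore below 0.003 m and angle between the y axis of leaf_62_bore and the y axis of jamb_bore, either way round below 0.08 rad and contact force between the fingers and leaf_62 above 2 N and contact force between leaf_62 and vise below 4 N and linear speed of leaf_62 below 0.02 m/s and distance of each of leaf_46_mid, leaf_80_mid, pin_mid, file_mid, brush_mid, blank_mid, hammer_grip from where it was at the start of the episode below 0.03 m); the arm keeps its last pose, push and grip.
It fails at once if the leaf is rammed into the fixed leaf, block or vice (over 30 N) (contact force between leaf_62 and vise above 30 N).
It fails at once if another thing on the bench is moved by more than 30 mm (distance of any of leaf_46_mid, leaf_80_mid, pin_mid, file_mid, brush_mid, blank_mid, hammer_grip from where it was at the start of the episode above 0.03 m).
It also fails if it takes over 48 s, if anything falls off the work surface, if the arm or the gripper's body presses on something with over 40 N, if the wrist force passes 120 N, or if a joint passes its speed limit or range.

## Working session

There is one attempt and no reset: what is moved stays moved. The work goes in short steps, Python scripts to look and compute and a tool call to move; the robot and the scene stay as the last step left them, time stands still between calls to the robot, and variables do not carry over. Pictures are saved under pics/ and viewed, at most 10 in all, crops included, and the job is handed in when it is done.

Besides the shell and the picture viewer there is one more tool, called after "Emit:" by a JSON object that holds its "method" and its "body", one argument or row to a line. send_rows: Moves the arm, as the interface text tells. Its arguments: {"type":"object","properties":{"plan":{"type":"array"}},"required":["plan"]}

```bash
mkdir -p pics
cat > h.py <<'E'
import numpy as np, cv2
from scipy.spatial.transform import Rotation as R
from rig import env, cams, finish_job
def shot(name):
    o=env.get_obs(); c=cams.camera(name)
    if name=="wrist":
        T=np.eye(4);T[:3,:3]=R.from_rotvec(o["ee_rot"]).as_matrix();T[:3,3]=o["ee_pos"]
        c["Twc"]=T@np.array(c["T_tool_cam"])
    else:
        T=np.eye(4);T[:3,:3]=R.from_rotvec(np.ravel(c["rvec"])).as_matrix();T[:3,3]=np.ravel(c["tvec"])
        c["Twc"]=np.linalg.inv(T)
    return c
def rays(c,uv):
    p=cv2.undistortPoints(np.array(uv,float).reshape(-1,1,2),np.array(c["intrinsics"]),np.array(c["D"])).reshape(-1,2)
    d=np.c_[p,np.ones(len(p))]@c["Twc"][:3,:3].T
    return c["Twc"][:3,3],d
def plane(c,uv,z):
    o,d=rays(c,uv); return o+d*((z-o[2])/d[:,2])[:,None]
def cloud(c):
    h,w=c["z_map"].shape; vv,uu=np.mgrid[:h,:w]
    o,d=rays(c,np.c_[uu.ravel(),vv.ravel()])
    P=(o+d*c["z_map"].reshape(-1,1)).reshape(h,w,3); P[c["z_map"]==0]=np.nan
    return P
def save(c,n): cv2.imwrite("pics/"+n,cv2.cvtColor(c["frame"],cv2.COLOR_RGB2BGR))
E
python3 - <<'E'
from h import *
o=env.get_obs();print(o["time_s"],o["ee_pos"],o["ee_rot"],o["width"])
for n in("scene","side"):
    c=shot(n);save(c,n+".png");print(n,c["Twc"][:3,3])
E
```

```text
0.0 [5.24272318e-01 1.78024991e-05 2.04468994e-01] [-2.22044690e+00 -2.22049386e+00  2.13932204e-03] 0.08543090098697413
scene [ 1.40489189 -0.14561839  0.84313662]
side [ 0.00768907 -0.68794757  0.80776144]
```

View pics/scene.png

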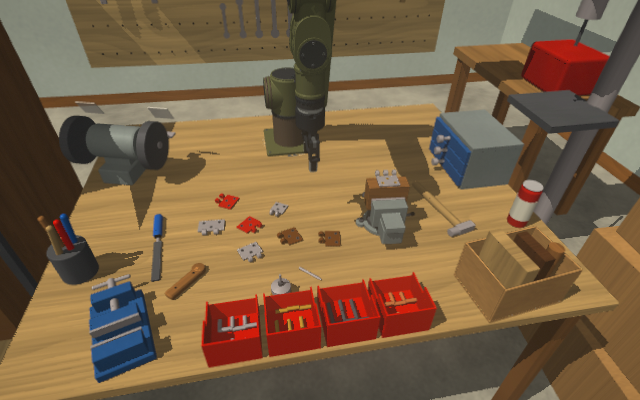

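View pics/side.png

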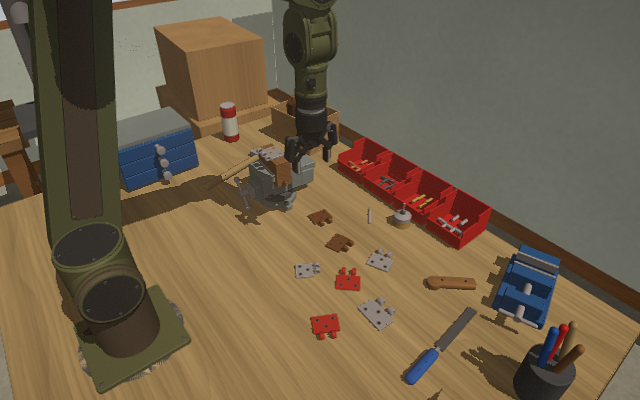

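Scene view: grey leaves lie at about (211,228), (278,209) and (251,252), and the vice block with the fixed leaf at (388,180). In the side view the leaves are at (377,313), (307,270) and (380,260), with the fixed leaf at (268,152).

Run:
```python
from h import *
for n,seeds in(("scene",[(211,228),(278,209),(251,252)]),("side",[(377,313),(307,270),(380,260)])):
    c=shot(n);f=c["frame"];hsv=cv2.cvtColor(f,cv2.COLOR_RGB2HSV);P=cloud(c)
    m=((hsv[...,1]<60)&(hsv[...,2]>90)).astype(np.uint8)
    m=cv2.morphologyEx(m,cv2.MORPH_CLOSE,np.ones((3,3)))
    k,lab,st,cen=cv2.connectedComponentsWithStats(m)
    for s in seeds:
        L=lab[s[1]-6:s[1]+7,s[0]-8:s[0]+9]; L=L[L>0]; l=np.bincount(L).argmax()
        q=np.argwhere(lab==l)[:,::-1]; X=plane(c,q,0.006)
        r=cv2.minAreaRect((X[:,:2]*1000).astype(np.float32))
        print(n,s,len(q),np.round(r[0]),np.round(r[1]),r[2],"z",np.nanpercentile(P[lab==l][:,2],[10,50,90]).round(4))
    top=(P[...,2]>0.160)&(P[...,2]<0.195)&(P[...,1]>-0.1 if False else True)&(np.abs(P[...,0]-.55)<.3)
    top&=(hsv[...,1]<70)&(hsv[...,2]>100)
    k,lab,st,cen=cv2.connectedComponentsWithStats(top.astype(np.uint8))
    for i in range(1,k):
        if st[i,4]>60:
            q=P[lab==i]; r=cv2.minAreaRect((q[:,:2]*1000).astype(np.float32))
            print(" top",cen[i],st[i,4],np.round(r[0]),np.round(r[1]),r[2],np.percentile(q[:,2],[10,50,90]).round(4))
    s=(385,185) if n=="scene" else (268,155)
    cr=f[s[1]-40:s[1]+40,s[0]-50:s[0]+50]
    cr2=f[190:280,180:300] if n=="scene" else f[240:340,290:410]
    cv2.imwrite(f"pics/{n}_c.png",cv2.cvtColor(np.hstack([cv2.resize(cr,(400,320),interpolation=2),cv2.resize(cr2,(400,320),interpolation=2)]),cv2.COLOR_RGB2BGR))
```

```text
scene (211, 228) 292 [ 483. -308.] [78. 61.] 86.80020904541016 z [0.0051 0.0074 0.0155]
scene (278, 209) 152 [433. -93.] [46. 59.] 56.832847595214844 z [0.0044 0.0068 0.0133]
scene (251, 252) 283 [ 611. -191.] [61. 62.] 22.766178131103516 z [0.005  0.0072 0.0153]
 top [484.95422031 133.72889843] 1398 [342. 651.] [183. 188.] 0.35193851590156555 [0.1697 0.1717 0.1734]
 top [387.01181102 178.5       ] 254 [545. 228.] [64. 64.] 83.2264633178711 [0.1699 0.1716 0.1798]
side (377, 313) 654 [ 485. -310.] [80. 69.] 86.42765045166016 z [0.0032 0.0054 0.0096]
side (307, 270) 309 [432. -98.] [48. 66.] 57.81196594238281 z [0.0017 0.0042 0.0101]
side (380, 260) 353 [ 614. -191.] [72. 61.] 21.605642318725586 z [0.002  0.0043 0.0103]
 top [125.68243243  11.49324324] 148 [ 762. 2348.] [ 42. 176.] 89.4061508178711 [0.1631 0.1775 0.1926]
 top [153.87731481 122.73765432] 1296 [341. 651.] [181. 193.] 0.0371929332613945 [0.1657 0.1675 0.1693]
 top [270.66197183 152.70422535] 213 [542. 225.] [63. 67.] 85.79141998291016 [0.1674 0.1699 0.1792]
```

View pics/side_c.png

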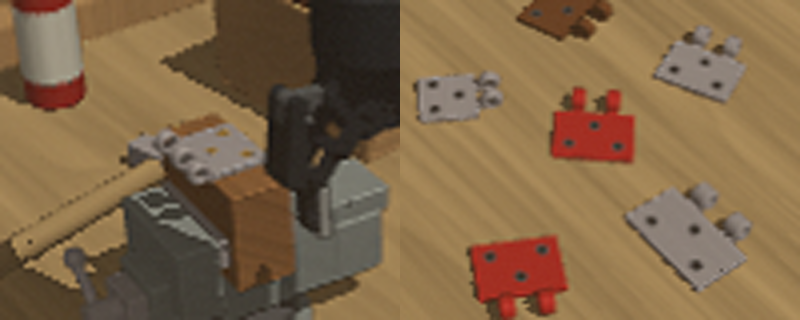

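Side crop: left shows the fixed leaf with its knuckles towards the robot. On the right the matching leaf is top right with its knuckles pointing away from the camera. The footprints give 62 mm for the leaf at (0.612, -0.191).

Run:
```python
from h import *
for n in("scene","side"):
    c=shot(n);P=cloud(c);f=cv2.cvtColor(c["frame"],cv2.COLOR_RGB2HSV)
    g=(f[...,1]<75)&(f[...,2]>80)
    off=0 if n=="scene" else .002
    for nm,ctr,lo,hi in(("leaf",(.612,-.191),.0105,.03),("fix",(.543,.227),.1745,.19)):
        near=(np.hypot(P[...,0]-ctr[0],P[...,1]-ctr[1])<.055)&g
        q=P[near&(P[...,2]+off>lo)&(P[...,2]<hi)][:,:2]; b=P[near&(P[...,2]>lo-.012)&(P[...,2]+off<lo-.001)][:,:2]
        mu=q.mean(0);w,V=np.linalg.eigh(np.cov(q.T));print(n,nm,len(q),"knuck",mu.round(4),"axis",V[:,1].round(3),np.sqrt(w).round(4),"plate",b.mean(0).round(4))
c=cams.camera("wrist");print(np.round(c["T_tool_cam"],3),c["intrinsics"])
```

```text
scene leaf 45 knuck [ 0.6369 -0.1832] axis [-0.273  0.962] [0.0078 0.014 ] plate [ 0.6053 -0.1938]
scene fix 52 knuck [0.5229 0.2277] axis [0.132 0.991] [0.0068 0.0206] plate [0.5507 0.2268]
side leaf 38 knuck [ 0.6325 -0.1832] axis [-0.311  0.951] [0.0045 0.0132] plate [ 0.6049 -0.1946]
side fix 52 knuck [0.5157 0.2265] axis [0.098 0.995] [0.0048 0.0208] plate [0.5462 0.2225]
[[-0.001 -0.951 -0.308  0.079]
 [ 1.    -0.001  0.    -0.   ]
 [-0.    -0.308  0.951 -0.168]
 [ 0.     0.     0.     1.   ]] [[313.50944103   0.         315.58788865]
 [  0.         313.50944103 196.01289061]
 [  0.           0.           1.        ]]
```

Emit:
{"method": "send_rows", "body": {
  "plan": [
    [0.8, -2, -0.2, 0, 0, 0.145, 60],
    [0.8, -2, -0.2, 0, 0, 0.145, 60],
    [0.8, -2, -0.2, 0, 0, 0.145, 60],
    [0.8, -2, -0.2, 0, 0, 0.145, 60],
    [0.8, -2, -0.2, 0, 0, 0.145, 60],
    [0.8, -2, -0.5, 0, 0, 0.145, 60],
    [0.8, -2, -1, 0, 0, 0.145, 60],
    [0.8, -2, -1, 0, 0, 0.145, 60],
    [0.8, -2, -1, 0, 0, 0.145, 60],
    [0.6, -1.5, -1, 0, 0, 0.145, 60]
  ]
}}

```text
time_s: 1.35
ee_pos: [0.6034, -0.1963, 0.1497]
ee_rot: [0.181, 3.136, -0.0]
force: [1.1, 0.6, -0.7]
width: 0.0652
finger_force: 0.0
```

Emit:
{"method": "send_rows", "body": {
  "plan": [
    [0, 0, 0, 0, 0, 0.145, 60],
    [0, 0, 0, 0, 0, 0.145, 60],
    [0, 0, 0, 0, 0, 0.145, 60],
    [0, 0, 0, 0, 0, 0.05, 60],
    [0, 0, 0, 0, 0, 0, 60],
    [0, 0, 0, 0, 0, 0, 60]
  ]
}}

```text
time_s: 1.95
ee_pos: [0.603, -0.195, 0.1502]
ee_rot: [0.567, -3.09, -0.0]
force: [-1.6, 0.7, 0.6]
width: 0.0654
finger_force: 0.0
```

Run:
```python
from h import *
o=env.get_obs();M=R.from_rotvec(o["ee_rot"]).as_matrix();print(o["time_s"],o["ee_pos"],o["joint_positions"],o["width"]);print(M.round(3))
c=shot("wrist");save(c,"w1.png");P=cloud(c);np.save("w1.npy",P)
f=cv2.cvtColor(c["frame"],cv2.COLOR_RGB2HSV);print(f[...,1:].reshape(-1,2).mean(0))
```

```text
1.95 [ 0.60296403 -0.1949814   0.15022779] [-3.12767582e-01  4.71855355e-01  4.15514357e-02  1.14063626e+00
  1.69904246e-05 -6.75841996e-01] 0.06538223426251516
[[-0.935 -0.355 -0.   ]
 [-0.355  0.935  0.   ]
 [ 0.     0.    -1.   ]]
[104.18955469 150.94187891]
```

View pics/w1.png

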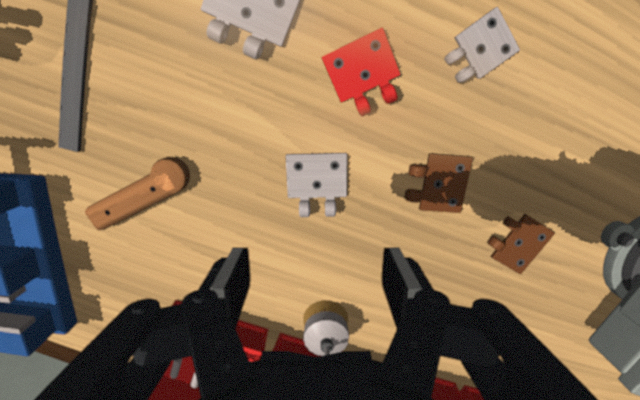

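Wrist view: the matching leaf is at (317,178), nearly squared to the jaws, with its knuckles at (305,207) and (330,207). There is free room on both sides for the fingers.

Run:
```python
from h import *
c=shot("wrist");f=cv2.cvtColor(c["frame"],cv2.COLOR_RGB2HSV)
m=((f[...,1]<60)&(f[...,2]>90)).astype(np.uint8);m=cv2.morphologyEx(m,cv2.MORPH_CLOSE,np.ones((3,3)))
m[:140]=0;m[225:]=0;m[:,:270]=0;m[:,370:]=0
k,lab,st,cen=cv2.connectedComponentsWithStats(m);l=1+st[1:,4].argmax();print(st[l])
pl=cv2.morphologyEx((lab==l).astype(np.uint8),cv2.MORPH_OPEN,np.ones((25,25)))
q=np.argwhere(pl)[:,::-1];X=plane(c,q,.006);r=cv2.minAreaRect((X[:,:2]*1000).astype(np.float32));print("plate",r,cv2.boundingRect(pl))
kn=(lab==l)&(pl==0);kn[:st[l,1]+30]=0
kq=np.argwhere(cv2.morphologyEx(kn.astype(np.uint8),cv2.MORPH_OPEN,np.ones((3,3))))[:,::-1]
K=plane(c,kq,.014)[:,:2];print("knuckles",K.mean(0))
for s in(kq[:,0]<317,kq[:,0]>=317):print(K[s].mean(0),s.sum())
```

```text
[ 286  153   61   64 2932]
plate ((602.7053833007812, -193.649658203125), (45.46780014038086, 60.74209213256836), 20.7850284576416) (288, 154, 59, 44)
knuckles [ 0.62924274 -0.18356532]
[ 0.63383089 -0.19458198] 219
[ 0.62475701 -0.17279457] 224
```

Emit:
{"method": "send_rows", "body": {
  "plan": [
    [0.35, 0.3, -3, 0, 0, 0, 35],
    [0, 0, -4, 0, 0, 0, 35],
    [0, 0, -4, 0, 0, 0, 35],
    [0, 0, -1.8, 0, 0, 0, 35],
    [0, 0, -0.4, 0, 0, 0, 35],
    [0, 0, -0.4, 0, 0, 0, 35],
    [0, 0, 0, 0, 0, 0, 35]
  ]
}}

```text
time_s: 2.75
ee_pos: [0.6074, -0.1923, 0.0152]
ee_rot: [-0.568, 3.088, -0.001]
force: [-0.5, 0.2, 0.4]
width: 0.0738
finger_force: 0.0
```

Run:
```python
from h import *
c=shot("wrist");o=env.get_obs();print(o["ee_pos"],o["force"],o["width"]);save(c,"w2.png")
```

```text
[ 0.60770028 -0.19239412  0.01568811] [ 0.9014279  -0.1014484   0.52487649] 0.07354641447514948
```

View pics/w2.png

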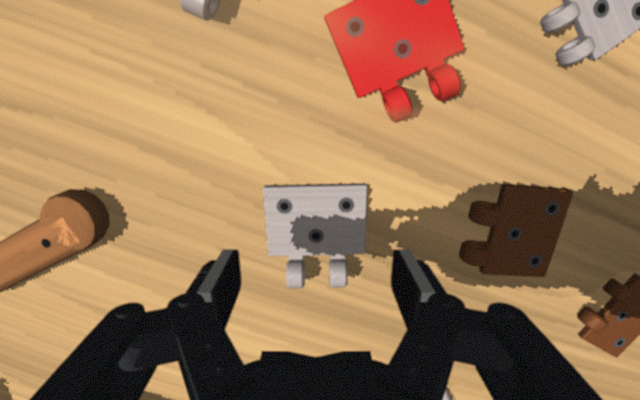

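The leaf at (316,220) sits centrally between the open fingers, whose tips are at (230,250) and (402,250). The fingers are still above the plate.

Emit:
{"method": "send_rows", "body": {
  "plan": [
    [0, 0, -0.5, 0, 0, 0, 35],
    [0, 0, -0.3, 0, 0, 0, 35],
    [0, 0, 0, 0, 0, 0, 35]
  ]
}}

```text
time_s: 3.1
ee_pos: [0.6063, -0.192, 0.0062]
ee_rot: [0.569, -3.09, -0.0]
force: [-0.2, 0.1, -0.5]
width: 0.0738
finger_force: 0.0
```

Emit:
{"method": "send_rows", "body": {
  "plan": [
    [0, 0, -0.2, 0, 0, 0, 35],
    [0, 0, 0, 0, 0, 0, 35]
  ]
}}

```text
time_s: 3.3
ee_pos: [0.6063, -0.192, 0.0041]
ee_rot: [0.569, -3.089, -0.0]
force: [-0.5, 0.4, -0.2]
width: 0.074
finger_force: 0.0
```

Emit:
{"method": "send_rows", "body": {
  "plan": [
    [0, 0, 0, 0, 0, 0, 60],
    [0, 0, 0, 0, 0, 0, 80],
    [0, 0, 0, 0, 0, 0, 120],
    [0, 0, 0, 0, 0, 0, 120],
    [0, 0, 0, 0, 0, 0, 120]
  ]
}}

```text
time_s: 3.8
ee_pos: [0.6065, -0.192, 0.0043]
ee_rot: [-0.569, 3.09, -0.0]
force: [-0.2, -0.4, -0.2]
width: 0.0451
finger_force: 0.0
```

Run:
```python
from h import *
c=shot("wrist");o=env.get_obs();print(o["ee_pos"],o["force"],o["width"]);save(c,"w3.png")
```

```text
[ 0.60653868 -0.19202081  0.00433017] [ 0.24642649  0.12663605 -1.17823703] 0.04516060656063336
```

View pics/w3.png

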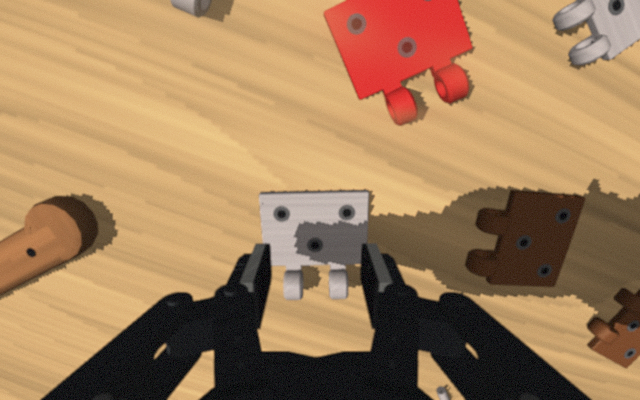

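The fingertips, at (257,247) and (374,247), closed above the plate without touching it. I'll measure their height from the depth map.

Run:
```python
from h import *
c=shot("wrist");P=cloud(c);o=env.get_obs()
for u,v in((257,250),(262,262),(375,250),(370,262),(257,247),(376,247),(315,205),(312,225)):print(u,v,P[v,u].round(4))
m=(P[...,2]>.006)&(c["frame"].max(2)<75); m[:225]=0;m[290:]=0;m[:,:240]=0;m[:,390:]=0
q=P[m];print(len(q),np.percentile(q[:,2],[0,1,5,10,50]).round(4))
d=(q-o["ee_pos"])@R.from_rotvec(o["ee_rot"]).as_matrix();print(d[np.argsort(d[:,2])[-10:]].round(4))
```

```text
257 250 [ 0.606  -0.2213  0.0426]
262 262 [ 0.6039 -0.2175  0.0546]
375 250 [ 0.5859 -0.1708  0.0441]
370 262 [ 0.588  -0.1741  0.0535]
257 247 [ 0.6061 -0.2218  0.0397]
376 247 [ 0.5854 -0.17    0.0414]
315 205 [ 0.588  -0.1995  0.0057]
312 225 [ 0.5999 -0.1968  0.006 ]
1949 [0.006  0.0063 0.0335 0.0375 0.0514]
[[-0.0062 -0.0052 -0.0018]
 [-0.0036 -0.001  -0.0018]
 [-0.0062  0.0001 -0.0018]
 [-0.0062  0.0019 -0.0017]
 [-0.0082  0.0001 -0.0017]
 [-0.0043  0.0019 -0.0017]
 [-0.0049  0.0025 -0.0017]
 [-0.0076  0.0013 -0.0017]
 [-0.0063  0.0007 -0.0017]
 [-0.005   0.0013 -0.0017]]
```

Run:
```python
from h import *
for n in("side","scene"):
    c=shot(n);P=cloud(c);g=c["frame"].max(2)<70
    m=g&(np.hypot(P[...,0]-.6065,P[...,1]+.192)<.075)&(P[...,2]>.012)&(P[...,2]<.15)
    q=P[m];print(n,len(q),np.percentile(q[:,2],[0,2,5,10,50]).round(4)); vv,uu=np.nonzero(m);print(uu.min(),uu.max(),vv.min(),vv.max())
    v0=max(vv.max()-75,0);u0=int(uu.mean())-50
    cr=c["frame"][v0:v0+100,u0:u0+100];cv2.imwrite(f"pics/tip_{n}.png",cv2.cvtColor(cv2.resize(cr,(390,390),interpolation=2),cv2.COLOR_RGB2BGR))
a=np.hstack([cv2.imread("pics/tip_side.png"),cv2.imread("pics/tip_scene.png")]);cv2.imwrite("pics/tips.png",a)
```

```text
side 764 [0.0369 0.0495 0.06   0.075  0.1144]
359 410 214 256
scene 631 [0.0422 0.0512 0.0628 0.0787 0.116 ]
221 269 209 247
```

View pics/tips.png

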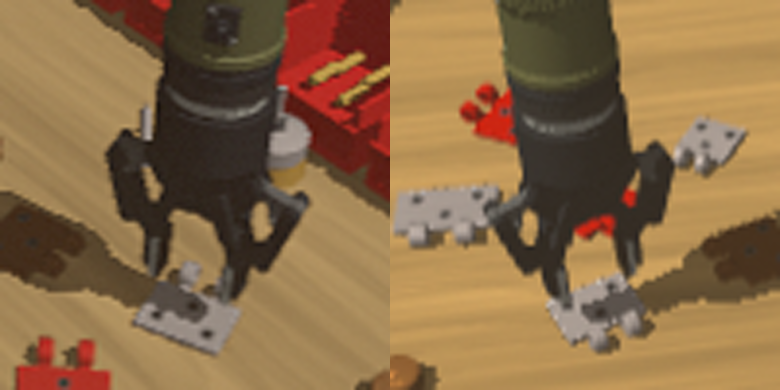

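The side and scene crops confirm it: the fingertips are about 35 mm above the plate, though the reported TCP is at z = 4 mm. So I'll reopen and go down by measured tip height, feeling for contact.

Emit:
{"method": "send_rows", "body": {
  "plan": [
    [0, 0, 0, 0, 0, 0, 45],
    [0, 0, 0, 0, 0, 0, 45],
    [0, 0, -0.8, 0, 0, 0, 45],
    [0, 0, -0.8, 0, 0, 0, 45],
    [0, 0, -0.8, 0, 0, 0, 45],
    [0, 0, -0.3, 0, 0, 0, 45],
    [0, 0, 0, 0, 0, 0, 45]
  ]
}}

```text
time_s: 4.7
ee_pos: [0.6056, -0.1917, -0.0239]
ee_rot: [0.569, -3.088, -0.002]
force: [0.8, 0.5, 0.9]
width: 0.0707
finger_force: 0.0
```

Run:
```python
from h import *
c=shot("wrist");P=cloud(c);o=env.get_obs();print(o["ee_pos"],o["width"],o["force"])
f=cv2.cvtColor(c["frame"],cv2.COLOR_RGB2HSV)
d=(P-o["ee_pos"])@R.from_rotvec(o["ee_rot"]).as_matrix()
fm=(c["frame"].max(2)<95)&(np.abs(d[...,1])>.030)&(np.abs(d[...,1])<.06)&(d[...,2]<-.025)&(np.abs(d[...,0])<.03)
for s in(-1,1):
    q=d[fm&(np.sign(d[...,1])==s)];print(s,len(q),"tip tool z",np.percentile(q[:,2],[95,99,100]).round(4),"x",np.percentile(q[:,0],[1,99]).round(4),"inner y",np.abs(q[:,1]).min().round(4))
g=(f[...,1]<60)&(f[...,2]>60)&(P[...,2]>.003)&(P[...,2]<.008)&(np.abs(d[...,0])<.05)&(np.abs(d[...,1])<.05)
q=d[g];print("plate y",np.percentile(q[:,1],[1,99]).round(4),"x",np.percentile(q[:,0],[1,99]).round(4),"z",np.median(q[:,2]).round(4))
save(c,"w4.png")
```

```text
[ 0.60607273 -0.19186805 -0.02328496] 0.07047482107218957 [-0.08633662  0.52889227  0.41295147]
-1 10438 tip tool z [-0.0468 -0.0375 -0.0257] x [-0.0093  0.0181] inner y 0.03
1 10416 tip tool z [-0.0464 -0.037  -0.0268] x [-0.0096  0.0181] inner y 0.03
plate y [-0.0311  0.029 ] x [-0.0215  0.027 ] z -0.0287
```

Emit:
{"method": "send_rows", "body": {
  "plan": [
    [0, 0, -0.4, 0, 0, 0, 45],
    [0, 0, -0.2, 0, 0, 0, 45],
    [0, 0, 0, 0, 0, 0, 45]
  ]
}}

```text
time_s: 5.05
ee_pos: [0.6063, -0.1919, -0.0289]
ee_rot: [0.569, -3.089, -0.0]
force: [-0.3, 0.9, -0.3]
width: 0.0704
finger_force: 0.0
```

Emit:
{"method": "send_rows", "body": {
  "plan": [
    [0, 0, -0.2, 0, 0, 0, 48],
    [0, 0, 0, 0, 0, 0, 48]
  ]
}}

```text
time_s: 5.25
ee_pos: [0.6064, -0.192, -0.0308]
ee_rot: [0.569, -3.09, -0.0]
force: [-0.4, 0.1, 0.3]
width: 0.0693
finger_force: 0.0
```

Emit:
{"method": "send_rows", "body": {
  "plan": [
    [0, 0, -0.1, 0, 0, 0, 48],
    [0, 0, 0, 0, 0, 0, 48]
  ]
}}

```text
time_s: 5.45
ee_pos: [0.6064, -0.192, -0.0318]
ee_rot: [0.569, -3.09, -0.0]
force: [0.2, 0.2, 0.4]
width: 0.0695
finger_force: 0.0
```

Emit:
{"method": "send_rows", "body": {
  "plan": [
    [0, 0, 0, 0, 0, 0, 62],
    [0, 0, 0, 0, 0, 0, 75],
    [0, 0, 0, 0, 0, 0, 95],
    [0, 0, 0, 0, 0, 0, 95]
  ]
}}

```text
time_s: 5.85
ee_pos: [0.6068, -0.1921, -0.0308]
ee_rot: [-0.569, 3.089, -0.001]
force: [-2.1, 0.5, 5.6]
width: 0.0596
finger_force: 66.7
```

Emit:
{"method": "send_rows", "body": {
  "plan": [
    [0, 0, 1, 0, 0, 0, 95],
    [0, 0, 2, 0, 0, 0, 95],
    [0, 0, 4, 0, 0, 0, 95],
    [0, 0, 4, 0, 0, 0, 95],
    [0, 0, 4, 0, 0, 0, 95],
    [0, 0, 4, 0, 0, 0, 95],
    [0, 0, 1, 0, 0, 0, 95],
    [0, 0, 0, 0, 0, 0, 95]
  ]
}}

```text
time_s: 6.65
ee_pos: [0.6079, -0.1925, 0.1706]
ee_rot: [-0.568, 3.086, -0.003]
force: [-0.4, 0.7, -2.1]
width: 0.0601
finger_force: 65.2
```

Emit:
{"method": "send_rows", "body": {
  "plan": [
    [-0.8, 2.0, 0, 0, 0, -0.04, 95],
    [-1.7, 4.5, 0, 0, 0, -0.06, 95],
    [-1.7, 4.5, 0, 0, 0, -0.06, 95],
    [-1.7, 4.5, 0, 0, 0, -0.06, 95],
    [-1.7, 4.5, 0, 0, 0, -0.06, 95],
    [-1.7, 4.5, 0, 0, 0, -0.06, 95],
    [-1.7, 4.5, 0, 0, 0, -0.06, 95],
    [-1.7, 4.5, 0, 0, 0, -0.06, 95],
    [-1.7, 4.5, 0, 0, 0, 0, 95],
    [-1.6, 4.9, 0, 0, 0, 0, 95]
  ]
}}

```text
time_s: 7.65
ee_pos: [0.4441, 0.236, 0.1658]
ee_rot: [-0.151, -3.134, 0.004]
force: [0.9, 0.7, -0.9]
width: 0.0593
finger_force: 65.2
```

Emit:
{"method": "send_rows", "body": {
  "plan": [
    [0, 0, 0, 0, 0, 0, 95],
    [0, 0, 0, 0, 0, 0, 95],
    [0, 0, 0, 0, 0, 0, 95]
  ]
}}

```text
time_s: 7.95
ee_pos: [0.4461, 0.2343, 0.1668]
ee_rot: [-0.151, -3.135, 0.003]
force: [0.3, -0.1, -2.2]
width: 0.0595
finger_force: 65.3
```

Run:
```python
from h import *
c=shot("wrist");P=cloud(c);o=env.get_obs();print(o["ee_pos"],o["joint_positions"]);save(c,"w5.png");np.savez("w5.npz",P=P,f=c["frame"])
```

```text
[0.44657236 0.23406752 0.16715275] [ 4.83044648e-01  2.46492308e-01 -2.58920305e-01  1.06783839e+00
 -3.93217267e-04  5.80417880e-01]
```

View pics/w5.png

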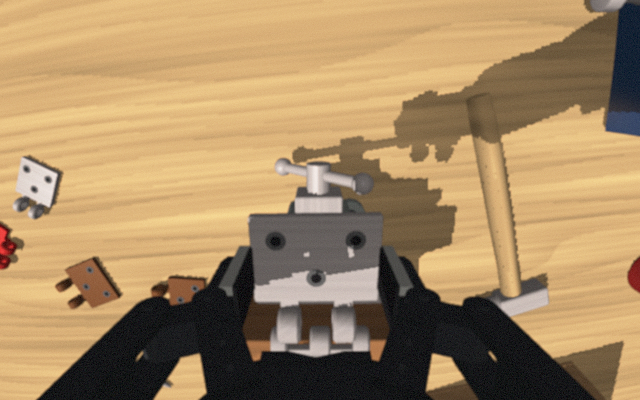

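The leaf is held square, with its knuckles at (289,325) and (343,325). The fixed knuckles appear just beyond at (272,345), (318,340) and (363,345), with the brown block beneath.

```bash
cat > m.py <<'E'
from h import *
def rep(c,o):
    P=cloud(c);M=R.from_rotvec(o["ee_rot"]).as_matrix();d=(P-o["ee_pos"])@M
    h=cv2.cvtColor(c["frame"],cv2.COLOR_RGB2HSV)
    # plate: grey pixels close to tool, between jaws
    g=(h[...,1]<50)&(h[...,2]>60)&(np.abs(d[...,1])<.034)&(d[...,0]>-.03)&(d[...,0]<.04)&(np.abs(d[...,2]+.030)<.02)
    q=P[g];ctr=np.median(q,0)
    for _ in range(4):
        A=np.c_[q[:,:2]-ctr[:2],np.ones(len(q))];s=np.linalg.lstsq(A,q[:,2],rcond=None)[0];r=P[g][:,2]-(np.c_[P[g][:,:2]-ctr[:2],np.ones(g.sum())]@s);q=P[g][np.abs(r)<.002]
    n=np.array([-s[0],-s[1],1]);n/=np.linalg.norm(n)
    rec=cv2.minAreaRect((q[:,:2]*1000).astype(np.float32));cx=np.array(rec[0])/1000
    zc=s[2]+s[:2]@(cx-ctr[:2])
    print("plate ctr",cx.round(4),"top z",zc.round(4),"size",np.round(rec[1],1),"ang",round(rec[2],2),"normal",n.round(4),len(q))
    return P,d,h
if __name__=="__main__":
    o=env.get_obs();c=shot("wrist");P,d,h=rep(c,o);v=np.r_[0:400]
    g=(h[...,1]<60)&(h[...,2]>75)
    for col in(272,289,318,343,363):
        print(col,[(r,*P[r,col].round(3)) for r in range(296,362,6) if g[r,col]])
E
python3 m.py
```

```text
plate ctr [0.4474 0.2342] top z 0.2035 size [67.8 56.9] ang 84.97 normal [-0.0043  0.0021  1.    ] 10811
272 [(296, np.float64(0.459), np.float64(0.211), np.float64(0.204)), (302, np.float64(0.521), np.float64(0.191), np.float64(0.124)), (332, np.float64(0.506), np.float64(0.2), np.float64(0.176)), (338, np.float64(0.508), np.float64(0.201), np.float64(0.179)), (344, np.float64(0.511), np.float64(0.2), np.float64(0.181)), (350, np.float64(0.515), np.float64(0.2), np.float64(0.182))]
289 [(296, np.float64(0.461), np.float64(0.219), np.float64(0.204)), (302, np.float64(0.465), np.float64(0.219), np.float64(0.203)), (314, np.float64(0.467), np.float64(0.219), np.float64(0.21)), (320, np.float64(0.469), np.float64(0.219), np.float64(0.212)), (326, np.float64(0.47), np.float64(0.219), np.float64(0.214)), (332, np.float64(0.472), np.float64(0.219), np.float64(0.216)), (338, np.float64(0.477), np.float64(0.218), np.float64(0.215)), (344, np.float64(0.525), np.float64(0.208), np.float64(0.167)), (350, np.float64(0.522), np.float64(0.209), np.float64(0.176))]
318 [(296, np.float64(0.463), np.
[... 682 characters left out ...]
 np.float64(0.472), np.float64(0.244), np.float64(0.215)), (332, np.float64(0.476), np.float64(0.244), np.float64(0.214)), (338, np.float64(0.478), np.float64(0.244), np.float64(0.216)), (344, np.float64(0.529), np.float64(0.244), np.float64(0.166)), (350, np.float64(0.53), np.float64(0.244), np.float64(0.171))]
363 [(296, np.float64(0.465), np.float64(0.256), np.float64(0.202)), (302, np.float64(0.529), np.float64(0.264), np.float64(0.123)), (332, np.float64(0.511), np.float64(0.257), np.float64(0.177)), (338, np.float64(0.513), np.float64(0.257), np.float64(0.18)), (344, np.float64(0.516), np.float64(0.257), np.float64(0.182)), (350, np.float64(0.52), np.float64(0.256), np.float64(0.183))]
```

```bash
cat > k.py <<'E'
from m import *
from scipy.optimize import least_squares
def cyl(q,zc):
    # axis line x=a+b*(y-y0) at height zc, radius 9 mm
    y0=q[:,1].mean()
    f=lambda p:np.hypot((q[:,0]-p[0]-p[1]*(q[:,1]-y0))/np.sqrt(1+p[1]**2),q[:,2]-p[2])-.009
    s=least_squares(f,[q[:,0].max(),.09,zc],loss="soft_l1",f_scale=.001)
    return s.x,y0,np.sqrt(np.mean(s.fun**2))
def parts(P,g,zc,lab):
    k,lb,st,ce=cv2.connectedComponentsWithStats(g.astype(np.uint8),connectivity=4);out=[];Q=[]
    for i in range(1,k):
        if st[i,4]>40: q=P[lb==i];Q.append(q);out.append((ce[i].round(),st[i,4],((np.percentile(q[:,1],2)+np.percentile(q[:,1],98))/2).round(4),(np.percentile(q[:,1],98)-np.percentile(q[:,1],2)).round(4)))
    Q=np.vstack(Q);p,y0,e=cyl(Q,zc);print(lab,"axis x=%.4f+%.3f*(y-%.4f) z=%.4f rms %.4f"%(p[0],p[1],y0,p[2],e))
    for t in out:print("  ",t)
if __name__=="__main__":
    import sys
    dz=float(sys.argv[1])
    o=env.get_obs();print(o["ee_pos"],o["force"],o["finger_force"]);c=shot("wrist");P,d,h=rep(c,o)
    g=(h[...,1]<60)&(h[...,2]>75)
    near=(P[...,0]>.45)&(np.abs(P[...,1]-.23)<.045)
    if dz>.01:
        parts(P,g&near&(P[...,2]>.174+dz+.0)&(P[...,2]<.2),.174,"fix") if 0 else None
        parts(P,g&near&(P[...,2]>.175)&(P[...,2]<.190)&(P[...,0]<.535),.174,"fix")
        parts(P,g&near&(P[...,2]>.174+dz+.0010)&(P[...,2]<.225),.174+dz,"leaf")
E
python3 k.py 0.033
```

```text
[0.44689429 0.23399478 0.16747535] [-0.12918953  0.01118936 -1.50353826] 65.32039046287537
plate ctr [0.4477 0.2341] top z 0.2038 size [67.8 57.1] ang 84.96 normal [-0.0042  0.0024  1.    ] 10807
fix axis x=0.5168+0.086*(y-0.2324) z=0.1733 rms 0.0008
   (array([320., 341.]), np.int32(502), np.float64(0.23), np.float64(0.0123))
   (array([278., 343.]), np.int32(227), np.float64(0.2046), np.float64(0.0101))
   (array([362., 341.]), np.int32(324), np.float64(0.2554), np.float64(0.0104))
leaf axis x=0.4767+0.091*(y-0.2320) z=0.2065 rms 0.0007
   (array([344., 326.]), np.int32(728), np.float64(0.2449), np.float64(0.0108))
   (array([289., 327.]), np.int32(694), np.float64(0.2182), np.float64(0.0102))
```

Measured shift to the goal is x +3.99 cm, y -0.16 cm, z -3.3 cm, with the headings already parallel. I'll go down first while clear, then advance along the leaf's x.

Emit:
{"method": "send_rows", "body": {
  "plan": [
    [0, 0.2, -1, 0, 0, 0, 95],
    [0, 0, -1.3, 0, 0, 0, 95],
    [0, 0, -1, 0, 0, 0, 95],
    [0.8, -0.07, 0, 0, 0, 0, 95],
    [0.7, -0.06, 0, 0, 0, 0, 95],
    [0, 0, 0, 0, 0, 0, 95],
    [0, 0, 0, 0, 0, 0, 95]
  ]
}}

```text
time_s: 8.8
ee_pos: [0.4628, 0.2364, 0.1357]
ee_rot: [0.151, 3.137, 0.001]
force: [-0.1, 0.3, -1.1]
width: 0.0594
finger_force: 65.3
```

```bash
cat > k2.py <<'E'
from k import *
o=env.get_obs();print(o["ee_pos"],o["force"],o["finger_force"]);c=shot("wrist");P,d,h=rep(c,o)
g=(h[...,1]<60)&(h[...,2]>75)&(P[...,2]>.1755)&(P[...,2]<.192)&(np.abs(P[...,1]-.23)<.045)&(P[...,0]<.535)
import sys
s=float(sys.argv[1]); sp=P[...,0]-.088*(P[...,1]-.23)
parts(P,g&(sp>s),.174,"fix");parts(P,g&(sp<s)&(sp>s-.03),.174,"leaf");save(c,"w6.png")
E
python3 k2.py 0.504
```

```text
[0.46278396 0.23639658 0.13574276] [-0.14991431  0.34053565 -1.06141354] 65.30651807785034
plate ctr [0.4636 0.2365] top z 0.1721 size [67.7 57.2] ang 85.49 normal [-6.8e-03  5.0e-04  1.0e+00] 10873
fix axis x=0.5159+0.092*(y-0.2283) z=0.1725 rms 0.0008
   (array([260., 353.]), np.int32(90), np.float64(0.2042), np.float64(0.009))
   (array([314., 352.]), np.int32(179), np.float64(0.2305), np.float64(0.012))
   (array([365., 351.]), np.int32(62), np.float64(0.2566), np.float64(0.0091))
leaf axis x=0.4843+0.087*(y-0.2342) z=0.1889 rms 0.0022
   (array([289., 326.]), np.int32(724), np.float64(0.2207), np.float64(0.0102))
   (array([344., 326.]), np.int32(749), np.float64(0.2473), np.float64(0.0108))
```

Emit:
{"method": "send_rows", "body": {
  "plan": [
    [0, -0.17, -0.12, 0, 0, 0, 95],
    [0.2, -0.02, 0, 0, 0, 0, 95],
    [0, 0, 0, 0, 0, 0, 95],
    [0, 0, 0, 0, 0, 0, 95]
  ]
}}

```text
time_s: 9.25
ee_pos: [0.464, 0.2343, 0.1342]
ee_rot: [0.15, 3.138, 0.0]
force: [0.2, 0.0, -1.1]
width: 0.0598
finger_force: 65.3
```

```bash
sed -i 's/q\[:,0\].max()/q[np.argmax(q[:,2]),0]/' k.py; python3 k2.py 0.5055
```

```text
[0.46396379 0.23434254 0.13416852] [ 0.23211915  0.01818833 -1.07501484] 65.31998991966248
plate ctr [0.4649 0.2345] top z 0.1706 size [67.8 57.2] ang 85.43 normal [-5.4e-03  8.0e-04  1.0e+00] 10870
fix axis x=0.5167+0.089*(y-0.2335) z=0.1729 rms 0.0007
   (array([263., 351.]), np.int32(69), np.float64(0.2043), np.float64(0.0095))
   (array([371., 352.]), np.int32(106), np.float64(0.2568), np.float64(0.0088))
   (array([317., 352.]), np.int32(161), np.float64(0.2304), np.float64(0.0117))
leaf axis x=0.4937+0.089*(y-0.2323) z=0.1733 rms 0.0007
   (array([289., 327.]), np.int32(669), np.float64(0.2186), np.float64(0.0101))
   (array([344., 327.]), np.int32(700), np.float64(0.2453), np.float64(0.0108))
```

Emit:
{"method": "send_rows", "body": {
  "plan": [
    [0.4, -0.035, 0, 0, 0, 0, 95],
    [0.4, -0.035, 0, 0, 0, 0, 95],
    [0.4, -0.035, 0, 0, 0, 0, 95],
    [0.3, -0.025, 0, 0, 0, 0, 95],
    [0, 0, 0, 0, 0, 0, 95],
    [0, 0, 0, 0, 0, 0, 95]
  ]
}}

```text
time_s: 9.9
ee_pos: [0.479, 0.2329, 0.134]
ee_rot: [-0.151, -3.138, 0.0]
force: [0.4, -0.1, -1.2]
width: 0.0598
finger_force: 65.3
```

Run:
```python
from k import *
o=env.get_obs();print(o["ee_pos"],o["force"]);c=shot("wrist");save(c,"w7.png")
P,d,h=rep(c,o)
```

```text
[0.47896193 0.23293964 0.1339934 ] [ 0.35447007 -0.11695415 -1.21703652]
plate ctr [0.4799 0.233 ] top z 0.1704 size [67.6 58.1] ang 84.47 normal [-0.0103  0.0017  0.9999] 11093
```

View pics/w7.png

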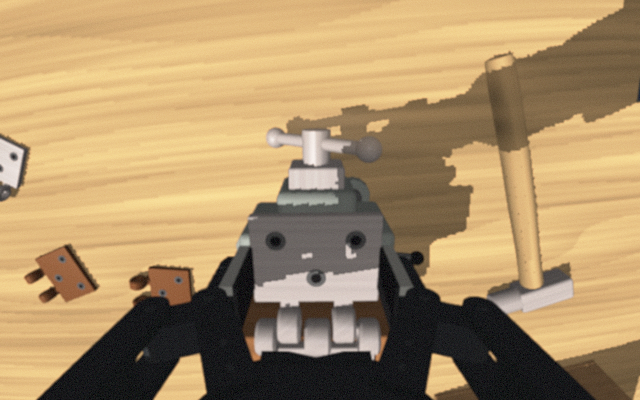

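The leaf's knuckles at (289,322) and (343,322) are entering the gaps between the fixed ones at (264,335), (317,333) and (367,335). They're centred and there's no contact force.

Emit:
{"method": "send_rows", "body": {
  "plan": [
    [0.3, -0.02, 0, 0, 0, 0, 95],
    [0.25, -0.01, 0, 0, 0, 0, 95],
    [0.15, -0.01, 0, 0, 0, 0, 95],
    [0, 0, 0, 0, 0, 0, 95],
    [0, 0, 0, 0, 0, 0, 95],
    [0, 0, 0, 0, 0, 0, 95]
  ]
}}

```text
time_s: 10.55
ee_pos: [0.4859, 0.2326, 0.1341]
ee_rot: [-0.15, -3.138, 0.0]
force: [-0.4, 0.8, -1.8]
width: 0.0596
finger_force: 65.3
```

```bash
cat > k3.py <<'E'
from k import *
o=env.get_obs();print(o["ee_pos"],o["force"],o["moment"]);c=shot("wrist");P,d,h=rep(c,o);save(c,"w8.png")
g=(h[...,1]<60)&(h[...,2]>75)&(P[...,2]>.1755)&(P[...,2]<.192)&(np.abs(P[...,1]-.23)<.045)&(P[...,0]<.535)
t=(P[...,1]-.2304)*1.004-.088*(P[...,0]-.5166)
at=np.abs(t)
for nm,m in(("fix",(at<.0055)|((at>.0225)&(at<.030))),("leaf",(at>.0095)&(at<.0175))):
    q=P[g&m];p,y0,e=cyl(q,.174);print(nm,len(q),"x@.2304=%.4f slope %.3f z %.4f rms %.4f"%(p[0]+p[1]*(.2304-y0),p[1],p[2],e))
# gaps along the axis near the top band: histogram of count per 0.5 mm
q=t[g&(P[...,2]>.179)];hh,e=np.histogram(q,np.arange(-.033,.034,.001));print(hh)
E
python3 k3.py
```

```text
[0.48587629 0.23261588 0.13406146] [-0.38329984  0.81434519 -1.80278438] [-0.04180097 -0.01219401 -0.03190783]
plate ctr [0.4863 0.2326] top z 0.1708 size [68. 57.] ang 84.45 normal [-0.032   0.0027  0.9995] 11212
fix 1804 x@.2304=0.5068 slope 0.171 z 0.1868 rms 0.0072
leaf 1012 x@.2304=0.5156 slope 0.083 z 0.1734 rms 0.0006
[ 0  5 20 37 74 93 77 90 56 48 49 51 36  9 19 38 47 50 46 46 49 45 50 46
 34  6 22 40 47 48 49 44 47 49 46 48 51 46 44 27 17 36 44 50 47 52 49 48
 43 48 44 34 20 29 44 46 46 48 50 49 48 44 39 17  0  0]
```

View pics/w8.png

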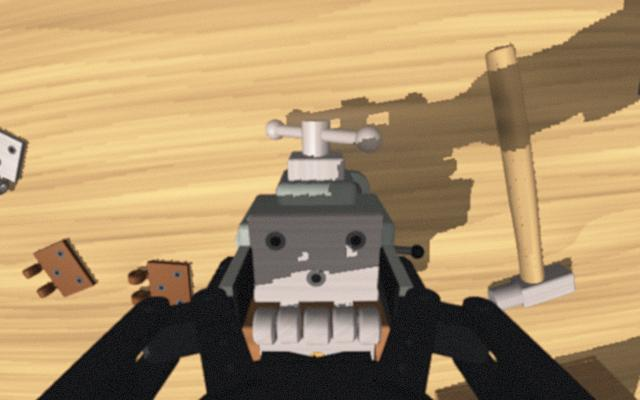

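All five knuckles stand in one row at v≈325, columns 264 to 370, with no visible offset. One clean comparison fit.

```bash
sed -i 's/&(P\[...,0\]<.535)$/\&(P[...,0]<.535)\&(P[...,0]>.503)/' k3.py; python3 k3.py
```

```text
[0.48584607 0.2326313  0.1340683 ] [-0.09755308 -0.46126359 -1.64903585] [0.02087374 0.03548178 0.0103572 ]
plate ctr [0.4861 0.2327] top z 0.1708 size [67.7 56.3] ang 84.87 normal [-0.031   0.0033  0.9995] 11211
fix 1616 x@.2304=0.5165 slope 0.086 z 0.1734 rms 0.0006
leaf 1006 x@.2304=0.5155 slope 0.081 z 0.1734 rms 0.0006
[ 0  4 19 35 46 52 48 49 53 47 48 54 41  9 20 35 49 46 48 46 47 49 50 47
 36  6 25 39 41 50 50 44 47 46 48 44 46 47 42 25 20 37 44 46 49 51 48 50
 49 47 40 31 22 29 44 46 46 47 48 51 49 45 36 15  0  0]
```

Emit:
{"method": "send_rows", "body": {
  "plan": [
    [0.09, -0.01, 0, 0, 0, 0, 95],
    [0, 0, 0, 0, 0, 0, 95],
    [0, 0, 0, 0, 0, 0, 95],
    [0, 0, 0, 0, 0, 0, 95],
    [0, 0, 0, 0, 0, 0, 95],
    [0, 0, 0, 0, 0, 0, 95]
  ]
}}

```text
time_s: 11.25
ee_pos: [0.4869, 0.2325, 0.1341]
ee_rot: [-0.15, -3.138, -0.0]
force: [-0.0, -0.5, -2.3]
width: 0.0599
finger_force: 65.3
```

Run:
```python
from h import *
o=env.get_obs();print(o["ee_pos"],o["force"],o["moment"],o["finger_force"],np.abs(o["joint_velocities"]).max())
print(finish_job())
```

```text
[0.48687765 0.23253771 0.13409077] [-0.02332494 -0.47986544 -2.32113903] [-0.05683881  0.00651673  0.04811466] 65.3204083442688 0.001779008764528505
the job is handed in; nothing more can be done
None
```

The job is handed in, with no verdict returned: the 62 mm leaf is held still between the fixed knuckles, pin axes measured in line to within about 1 mm before a last 1 mm nudge, with no sign of contact in the force readings.

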